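# Mount a filter wheel on its spindle above the spacer sleeve

### The job

Set up the filter wheel on the spindle stand: put the taller of the two plain metal spacer sleeves over the upright spindle first, right down on the base plate, then put the filter wheel (the flat round disc with the hub) over the spindle, hub up, so that it lies flat on that sleeve. Lower the wheel down the spindle gently, do not let it drop, for its windows are glass; leave the shorter sleeve off the spindle.

Things in the scene. Friction and masses are not known exactly. Their poses are not given: they have to be found in the camera images.
- spindle_seat (a point): Fixed spindle stand: dark square base plate 70 x 70 x 14 mm with a low screw (3 mm proud) at each corner and an upright grey steel spindle, diameter 16 mm, at its middle. The point lies on the spindle's axis on the plate's top face; z up, x and y along the plate's edges. The spindle rises 68 mm above this point; its uppermost 14 mm taper to a 5 mm tip.
- tall_sleeve_center (a point): The taller loose spacer sleeve: a plain aluminium tube standing upright on the table, 36 mm outside diameter, 22 mm bore right through, 40 mm tall (the other sleeve, a bystander, is of the same diameters but only 18 mm tall). The point is its centre, 20 mm above its foot; z along the bore. On the base plate its centre is 20 mm above the plate. Mass about 80 g.
- filter_wheel_center (a point): Loose filter wheel lying flat on the table, hub up: black disc, diameter 92 mm, 6 mm thick, with six round windows; on it a dark round hub, diameter 36 mm, 28 mm tall (grip it here); 22 mm bore right through. The point is on the bore's axis, 17 mm above the disc's underside, half-way up; z up out of the hub. Lying on the taller sleeve on the stand it is 57 mm above the base plate. About 150 g.
- short_sleeve_center (a point): The shorter loose spacer sleeve, which is not used: plain aluminium tube, 36 mm outside diameter, 22 mm bore, 18 mm tall, standing on the table. The point is its centre, 9 mm above its foot. Mass about 36 g.
Things that resemble listed ones, but are neither listed nor needed, are in the scene too. What is shaped like the part that bears filter_wheel_center but yellow is not meant. Leave any yellow look-alike of the part that bears tall_sleeve_center alone.

How it is judged (in metres and radians):
On the way:
1. the taller sleeve is round the spindle, down on the base plate, with the wheel not yet on (horizontal distance between tall_sleeve_center and spindle_seat below 0.008 m and z of tall_sleeve_center in the frame of spindle_seat between 0.015 and 0.025 m and angle between tall_sleeve_center's own z axis and vertical below 0.12 rad and horizontal distance between filter_wheel_center and spindle_seat above 0.03 m), for 0.2 s.
At the end, for the whole second after the job is handed in: Taller sleeve round the spindle on the base plate and filter wheel flat on top of it, hub up; each within 8 mm of the axis, 5 mm in height and 7 degrees of upright, at rest; the shorter sleeve 30 mm or more from the axis (horizontal distance between each of tall_sleeve_center, filter_wheel_center and spindle_seat below 0.008 m and z of tall_sleeve_center in the frame of spindle_seat between 0.015 and 0.025 m and angle between each of tall_sleeve_center, filter_wheel_center's own z axis and vertical below 0.12 rad and z of filter_wheel_center in the frame of spindle_seat between 0.052 and 0.062 m and horizontal distance between short_sleeve_center and spindle_seat above 0.03 m and linear speed of each of filter_wheel, tall_sleeve below 0.02 m/s); the robot touches nothing.
It fails at once if the wheel was dropped down the spindle (it fell faster than 0.6 m/s at the spindle) (horizontal distance between filter_wheel_center and spindle_seat below 0.012 m and z of filter_wheel_center in the frame of spindle_seat below 0.095 m and linear speed of filter_wheel above 0.6 m/s).
It also fails if it takes over 58 s, if anything falls off the work surface, if the arm or the gripper's body presses on something with over 40 N, if the wrist force passes 120 N, or if a joint passes its speed limit or range.

### The arm

A 6-joint arm with a two-finger parallel gripper is mounted at the origin on a cart in front of the work surface, level with it; the furniture and walls round the work are solid. World frame = base frame: x ahead of the robot, y to its left, z up, the work surface at z = 0. Lengths are in m, angles in degrees, forces in N, time in s.
With the tool pointing down it reaches from about 0.275 to 0.725 m from the base axis. Payload 5.6 kg.
Tool frame: the origin (TCP) lies between the finger pads; the fingertips stand 22 mm ahead of it and the grasp point (between the pads) lies 3 mm ahead of it (ctrl.nose_length is the distance from the TCP to the fingertips, in m); z points along the fingers, y is the line along which they close (so a half turn about z gives the same grasp; the last joint's range is limited). The gripper opens to 85 mm and grips with 20 to 120 N. Pads are 22 mm wide; open, the fingers measure 114 mm over their backs; the gripper's body (76 mm by 85 mm) begins 54 mm behind the grasp point. The pads swing forward as they close: fully open they stand 13 mm farther back than shut.
Start: joints at [-47.865, 14.616, 6.199, 0, -81.583, -16.306], TCP at [0.24, -0.495, 0.253] pointing down, gripper open.
Joint ranges: [-168.99, 168.99], [-69.2, 112.95], [-62.41, 85.93], [-164.36, 98.24], [-168.68, -3.75], [-174.98, 174.98]. Speed limits (degrees/s): [147.25, 147.25, 180, 180, 180, 180].

### API

Orientations are given as a 3x3 rotation matrix whose columns are the frame's x, y, z axes.
In Python, from rig import ctrl gives the robot as it stands.
- The arm moves only by the shell command python3 -m handwheel 'ROWS'. ROWS is JSON, a list of rows, each an object with "translation": the shift along the tool's x, y, z in m, a list of three; "rot": the turn, a rotation vector about the tool's x, y, z in rad, a list of three; "fingers": the opening, from 0 (shut) to 1 (fully open). In form: [{"translation": [x, y, z], "rot": [wx, wy, wz], "fingers": fingers}, ...]. A call has 1 to 10 rows; each row shifts and turns the commanded pose from where the row before left it, along the tool's axes as they then stand; what a row does not reach is not made up. A row lasts 1/8 s, in which the tool goes at most 62.5 mm and 10.7 degrees, less where a joint would pass 70% of its speed; a pose out of reach is approached as far as the arm can. A call is refused whole if a number of a shift passes 0.0625 or a number of a turn 0.188, either way. A call with a gripper value outside its range is refused whole. The fingers move at their own pace and stop on an object; the grip force is fixed at half the most. Time passes only in rows, so rows that do not move let the fingers close. It gives the time, the measured TCP pose, the force, the opening and the grip force at its end, in the units of the state.
- ctrl.get_obs(): the state, without advancing time (a new reading comes with each control period).
- ctrl.capture(name): name is "scene" or "top" or "wrist"; returns a dict with "img" (400x640x3 uint8, red, green, blue), "fx", "fy", "cx", "cy" (pixels), "extrinsics" (4x4, takes a point from camera to world coordinates). Camera axes: x right, y down, z forward; pixel columns grow to the right and rows downward; lengths in m; the calibration is good to about 2 mm. A picture is of the moment at which its call begins. There is no depth.
- ctrl.finish_job(): hands the job in; it is judged then, once.
The state is a dict: "t": time; "joints": joint angles; "joint_vel": joint speeds; "effort": joint torques, N m; "eef_pos": TCP position; "tool_rot": TCP orientation; "contact_force": force on the tool from outside, world axes, zero at the start; "wrist_torque": the same for the moment, N m; "gripper_width": finger opening in m; "grip_force": force on a finger pad.
Only numpy, scipy, OpenCV 4.12 (cv2) and the standard library are available. Lean on these libraries where they do the work, as an engineer would, in place of code of your own. Each camera call takes 0.05 s, during which the arm holds its last target. There are 200 camera calls.

## Working session

There is one attempt and no reset: what is moved stays moved. The work goes in short steps, Python scripts to look and compute and a shell command to move; the robot and the scene stay as the last step left them, time stands still between calls to the robot, and variables do not carry over. Pictures are saved under pics/ and viewed, at most 10 in all, crops included, and the job is handed in when it is done.

```bash
mkdir -p pics; python3 - <<'E'
from rig import ctrl
import cv2,numpy as np
o=ctrl.get_obs();print(o['t'],o['eef_pos'],np.round(o['tool_rot'],3).tolist())
for n in("scene","top"):
    c=ctrl.capture(n);cv2.imwrite(f"pics/{n}0.png",c['img'][:,:,::-1]);print(n,c['fx'],c['cx'],c['cy'],np.round(c['extrinsics'],4).tolist())
E
```

```text
0.0 [ 0.2394555  -0.49461827  0.25238864] [[-0.9, -0.436, -0.001], [-0.436, 0.9, 0.002], [0.0, 0.002, -1.0]]
scene 448.20073601274873 322.08675577687507 196.98690870265318 [[0.6599, -0.3294, 0.6754, -0.2098], [-0.7514, -0.2814, 0.5969, -0.6665], [-0.0065, -0.9013, -0.4331, 0.499], [0.0, 0.0, 0.0, 1.0]]
top 499.35629414574106 320.32291226025956 198.9460142990913 [[0.0989, -0.9474, 0.3045, 0.0679], [-0.9951, -0.0969, 0.0217, -0.0595], [0.0089, -0.3051, -0.9523, 1.4753], [0.0, 0.0, 0.0, 1.0]]
```

View pics/scene0.png

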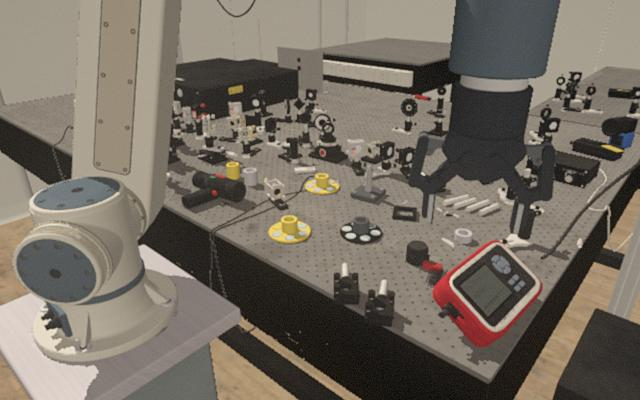

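View pics/top0.png

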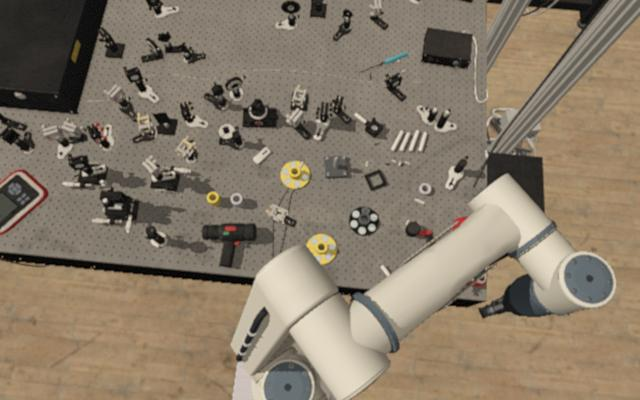

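Scene and top views show these candidates:
- **Wheel:** black disc at scene (361,232) / top (364,221). The yellow look-alikes are at scene (290,230) and (322,184).
- **Sleeves:** aluminium tubes at scene (250,178) / top (236,199) and scene (463,237) / top (425,188). A yellow tube stands at scene (232,171).
- **Stand:** scene (370,185) / top (337,167).

The tube at (250,178) looks like the taller one, so I'll check it in a close crop and triangulate.

```bash
cat > h.py <<'E'
import numpy as np, cv2
from rig import ctrl
def ray(c,u,v):
    E=c['extrinsics'];d=E[:3,:3]@np.array([(u-c['cx'])/c['fx'],(v-c['cy'])/c['fy'],1]);return E[:3,3],d/np.linalg.norm(d)
def plane(c,u,v,z):
    o,d=ray(c,u,v);return o+d*(z-o[2])/d[2]
def proj(c,p):
    E=c['extrinsics'];q=E[:3,:3].T@(np.array(p)-E[:3,3]);return np.array([c['cx']+c['fx']*q[0]/q[2],c['cy']+c['fy']*q[1]/q[2]])
def tri(rays):
    A=sum(np.eye(3)-np.outer(d,d) for o,d in rays);b=sum((np.eye(3)-np.outer(d,d))@o for o,d in rays)
    p=np.linalg.solve(A,b);return p,max(np.linalg.norm(np.cross(p-o,d)) for o,d in rays)
E
python3 - <<'E'
from h import *
s=ctrl.capture("scene");t=ctrl.capture("top")
up=lambda im,x,y,w,h,k:cv2.resize(im[y:y+h,x:x+w,::-1],None,fx=k,fy=k,interpolation=cv2.INTER_CUBIC)
a=up(s['img'],215,150,64,48,6);b=up(s['img'],435,215,64,48,6);c=up(t['img'],205,175,64,48,6);d=up(t['img'],320,145,64,48,6)
cv2.imwrite("pics/crops.png",np.vstack([np.hstack([a,b]),np.hstack([c,d])]))
for n,a,b in(("tall",(250,172),(236,199)),("short",(463,234),(425,188)),("wheel",(361,233),(364,222)),("stand",(370,190),(337,167))):
    print(n,*tri([ray(s,*a),ray(t,*b)]),plane(t,*b,.02))
E
```

```text
tall [0.50373987 0.22642234 0.03436833] 0.0014255757052614648 [0.50687059 0.23006972 0.02      ]
short [ 0.6036075  -0.34553964  0.01440285] 0.00014341327677375065 [ 0.60146371 -0.34432165  0.02      ]
wheel [ 0.4799536  -0.16711296  0.00332303] 0.0018125741578179065 [ 0.47395707 -0.16461058  0.02      ]
stand [ 0.64540541 -0.06983691  0.01915687] 0.002924232555497404 [ 0.64289052 -0.06772222  0.02      ]
```

View pics/crops.png

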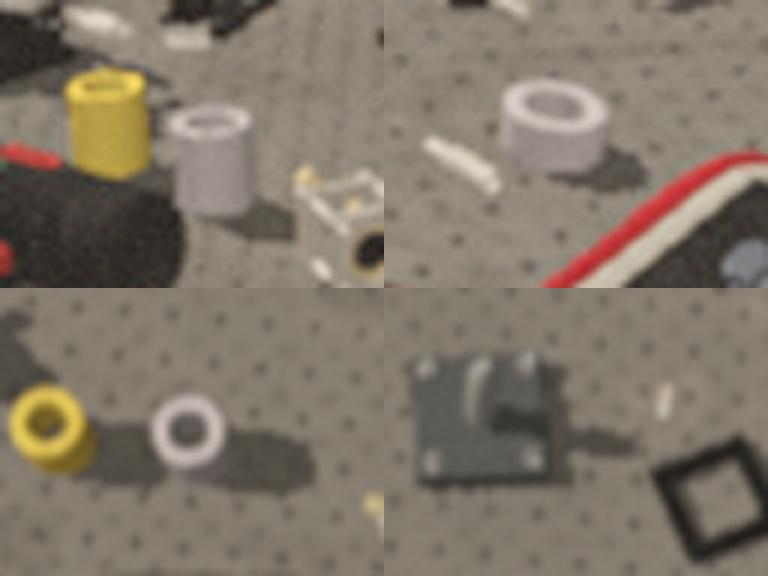

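The crop shows the aluminium tube beside the yellow one is clearly tall, at scene (250,178). The ring at scene (463,237) is short and stays off. In the top view the stand's spindle tip leans to about (340,157). Next I go above the tall sleeve.

```bash
python3 -m handwheel '[{"translation":[-0.04,0.038,0],"rot":[0,0,0],"fingers":1},{"translation":[-0.04,0.038,0],"rot":[0,0,0],"fingers":1},{"translation":[-0.04,0.038,0],"rot":[0,0,0],"fingers":1},{"translation":[-0.04,0.038,0],"rot":[0,0,0],"fingers":1},{"translation":[-0.04,0.038,0],"rot":[0,0,0],"fingers":1},{"translation":[-0.04,0.038,0],"rot":[0,0,0],"fingers":1},{"translation":[-0.04,0.038,0],"rot":[0,0,0],"fingers":1}]'
python3 - <<'E'
from h import *
c=ctrl.capture("wrist");cv2.imwrite("pics/w1.png",c['img'][:,:,::-1])
print(c['fx'],np.round(c['extrinsics'],3).tolist())
for n,p in(("wheel",(.48,-.167,.0)),("stand",(.645,-.07,.02)),("tall",(.504,.227,.04))):print(n,proj(c,p))
E
```

```text
t: 1.08
eef_pos: [0.376, -0.1319, 0.2534]
tool_rot: [[-0.9, -0.436, 0.001], [-0.436, 0.9, 0.0], [-0.001, -0.0, -1.0]]
contact_force: [0.8, -0.8, -0.7]
gripper_width: 0.0855
grip_force: 0.0
319.333669316149 [[-0.436, 0.86, 0.265, 0.308], [0.9, 0.417, 0.128, -0.164], [-0.0, 0.294, -0.956, 0.375], [0.0, 0.0, 0.0, 1.0]]
wheel [257.51066183 221.28665514]
stand [273.76341695 355.32575828]
tall [520.49903193 368.81443285]
```

View pics/w1.png

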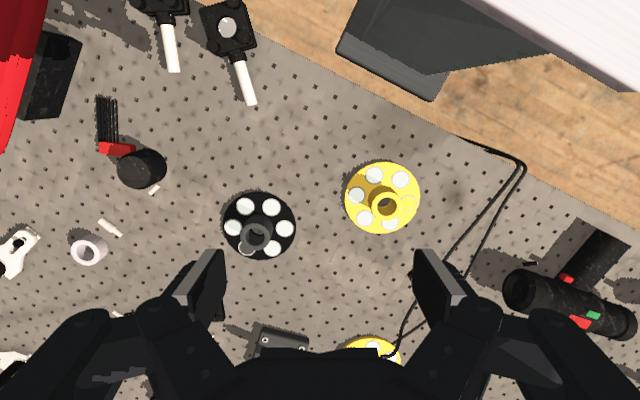

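The wrist view shows the black wheel, hub up, at (260,225), and the short ring at (88,250). The stand's edge is at (275,340). I carry on to above the tall sleeve.

```bash
python3 -m handwheel '[{"translation":[-0.039,0.038,0],"rot":[0,0,0],"fingers":1},{"translation":[-0.039,0.038,0],"rot":[0,0,0],"fingers":1},{"translation":[-0.039,0.038,0],"rot":[0,0,0],"fingers":1},{"translation":[-0.039,0.038,0],"rot":[0,0,0],"fingers":1},{"translation":[-0.039,0.038,0],"rot":[0,0,0],"fingers":1},{"translation":[-0.039,0.038,0],"rot":[0,0,0],"fingers":1},{"translation":[-0.038,0.038,0],"rot":[0,0,0],"fingers":1},{"translation":[0,0,0],"rot":[0,0,-0.186],"fingers":1},{"translation":[0,0,0],"rot":[0,0,-0.186],"fingers":1},{"translation":[0,0,0],"rot":[0,0,-0.186],"fingers":1}]' | head -3
python3 -m handwheel '[{"translation":[0,0,0],"rot":[0,0,-0.186],"fingers":1},{"translation":[0,0,0],"rot":[0,0,-0.186],"fingers":1},{"translation":[0,0,0],"rot":[0,0,-0.186],"fingers":1},{"translation":[0,0,0],"rot":[0,0,0],"fingers":1}]'
python3 - <<'E'
from h import *
c=ctrl.capture("wrist");cv2.imwrite("pics/w2.png",c['img'][:,:,::-1])
print(ctrl.get_obs()['joints'])
np.save("w2.npy",c,allow_pickle=True)
for n,p in(("tall",(.504,.227,.04)),):print(n,proj(c,p))
E
```

```text
t: 2.38
eef_pos: [0.5046, 0.2244, 0.2528]
tool_rot: [[-0.527, -0.85, -0.001], [-0.85, 0.527, -0.0], [0.001, 0.0, -1.0]]
t: 2.88
eef_pos: [0.5046, 0.2242, 0.2531]
tool_rot: [[-0.006, -1.0, -0.0], [-1.0, 0.006, -0.0], [0.0, 0.0, -1.0]]
contact_force: [-0.2, 0.0, -0.7]
gripper_width: 0.0856
grip_force: 0.0
[ 4.01899488e+01  1.48916412e+01  6.53992161e+00 -5.23847378e-03
 -8.16725867e+01 -4.06434398e+01]
tall [319.36009622 170.17590015]
```

View pics/w2.png

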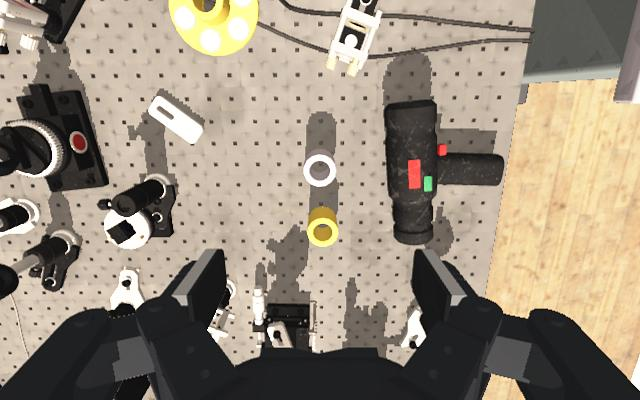

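The sleeve's bright rim is at (320,170), as predicted, with the yellow tube below it at (322,227). I go down and measure again.

```bash
cat >> h.py <<'E'
def blob(c,uv,r,f):
    "fit ellipse to the mask f(img) blob nearest uv within r px"
    u,v=int(uv[0]),int(uv[1]);x0=max(u-r,0);y0=max(v-r,0)
    im=c['img'][y0:v+r,x0:u+r].astype(int)
    m=f(im).astype(np.uint8)
    cs,_=cv2.findContours(m,cv2.RETR_EXTERNAL,cv2.CHAIN_APPROX_NONE)
    k=max((k for k in cs if len(k)>8),key=cv2.contourArea)
    e=cv2.fitEllipse(k);return np.array(e[0])+[x0,y0],e[1]
white=lambda im:im.min(2)>215
E
python3 -m handwheel '[{"translation":[0,0,0.03],"rot":[0,0,0],"fingers":1},{"translation":[0,0,0.03],"rot":[0,0,0],"fingers":1},{"translation":[0,0,0.03],"rot":[0,0,0],"fingers":1},{"translation":[0,0,0.03],"rot":[0,0,0],"fingers":1},{"translation":[0,0,0],"rot":[0,0,0],"fingers":1}]'
python3 - <<'E'
from h import *
a=np.load("w2.npy",allow_pickle=True).item();b=ctrl.capture("wrist");cv2.imwrite("pics/w3.png",b['img'][:,:,::-1])
g=proj(b,(.504,.227,.04));print(g)
ea=blob(a,(319,170),30,white);eb=blob(b,g,60,white);print(ea,eb)
p=tri([ray(a,*ea[0]),ray(b,*eb[0])]);print(p, plane(b,*eb[0],.04))
o=ctrl.get_obs();R=np.array(o['tool_rot']);print("tool shift",R.T@(np.r_[plane(b,*eb[0],.04)[:2],.031]-o['eef_pos']))
E
```

```text
t: 3.55
eef_pos: [0.5033, 0.2234, 0.1311]
tool_rot: [[-0.007, -1.0, -0.004], [-1.0, 0.007, -0.003], [0.003, 0.004, -1.0]]
contact_force: [0.2, 0.3, 0.5]
gripper_width: 0.0852
grip_force: 0.0
[317.29378463 210.45586276]
(array([319.16298485, 170.19862556]), (30.969999313354492, 31.87434959411621)) (array([317.17537689, 210.28429031]), (45.22774124145508, 48.21969223022461))
(array([0.50414975, 0.22729808, 0.03881876]), np.float64(6.211138827130782e-05)) [0.50408289 0.22687008 0.04      ]
tool shift [-0.00302942  0.00038605  0.10212356]
```

```bash
python3 -m handwheel '[{"translation":[-0.003,0.0005,0.03],"rot":[0,0,0],"fingers":1},{"translation":[0,0,0.03],"rot":[0,0,0],"fingers":1},{"translation":[0,0,0.025],"rot":[0,0,0],"fingers":1},{"translation":[0,0,0.016],"rot":[0,0,0],"fingers":0.8},{"translation":[0,0,0],"rot":[0,0,0],"fingers":0},{"translation":[0,0,0],"rot":[0,0,0],"fingers":0},{"translation":[0,0,0],"rot":[0,0,0],"fingers":0},{"translation":[0,0,0],"rot":[0,0,0],"fingers":0},{"translation":[0,0,0],"rot":[0,0,0],"fingers":0},{"translation":[0,0,0],"rot":[0,0,0],"fingers":0}]'
```

```text
t: 4.85
eef_pos: [0.5053, 0.228, 0.0339]
tool_rot: [[-0.004, -1.0, 0.003], [-1.0, 0.004, 0.002], [-0.002, -0.003, -1.0]]
contact_force: [0.6, 0.4, 6.7]
gripper_width: 0.0351
grip_force: 60.3
```

Gripped (35 mm, 60 N). Now I lift and carry it towards the stand, stopping short to look.

```bash
python3 -m handwheel '[{"translation":[0,0,-0.03],"rot":[0,0,0],"fingers":0},{"translation":[0,0,-0.045],"rot":[0,0,0],"fingers":0},{"translation":[0,0,-0.05],"rot":[0,0,0],"fingers":0},{"translation":[0,0,-0.04],"rot":[0,0,0],"fingers":0},{"translation":[0.04,-0.02,0],"rot":[0,0,0],"fingers":0},{"translation":[0.05,-0.03,0],"rot":[0,0,0],"fingers":0},{"translation":[0.05,-0.03,0],"rot":[0,0,0],"fingers":0},{"translation":[0.05,-0.03,0],"rot":[0,0,0],"fingers":0},{"translation":[0.04,-0.03,0],"rot":[0,0,0],"fingers":0},{"translation":[0,0,0],"rot":[0,0,0],"fingers":0}]'
python3 - <<'E'
from h import *
c=ctrl.capture("wrist");cv2.imwrite("pics/w4.png",c['img'][:,:,::-1]);np.save("w4.npy",c,allow_pickle=True)
print(proj(c,(.645,-.07,.014)),proj(c,(.645,-.07,.082)))
E
```

```text
t: 6.1
eef_pos: [0.6442, -0.0064, 0.1961]
tool_rot: [[-0.008, -1.0, -0.001], [-1.0, 0.008, -0.0], [0.0, 0.001, -1.0]]
contact_force: [-0.6, 0.4, -0.9]
gripper_width: 0.0351
grip_force: 60.1
[317.11711691 107.22468015] [316.71059143 110.68592928]
```

View pics/w4.png

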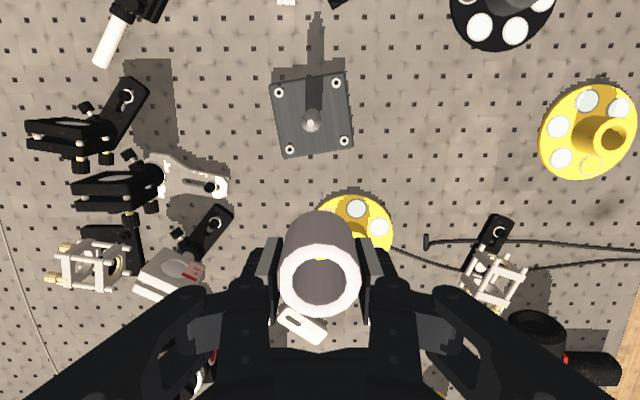

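The stand is at about (311,115) with its spindle tip near (312,120). Its four screws are at (279,91), (336,83), (345,140) and (287,151). The sleeve is held upright, with its rim at (320,282).

```bash
python3 - <<'E'
from h import *
c=np.load("w4.npy",allow_pickle=True).item();t=ctrl.capture("top")
sc=np.array([blob(c,p,9,lambda im:im.min(2)>170)[0] for p in((279,91),(336,83),(345,140),(287,151))]);print(sc.round(1).tolist())
m=sc.mean(0)
print("tri",tri([ray(c,*m),ray(t,336.0,165.55)]))
w=[plane(c,*p,.017) for p in sc];print(np.round(w,4).tolist(),np.mean(w,0))
tip,e=blob(c,(312,116),12,lambda im:im.min(2)>150);print("tip",tip,e,plane(c,*tip,.08))
r,e=blob(c,(320,282),60,white);print("rim",r,e);o=ctrl.get_obs();print(plane(c,*r,o['eef_pos'][2]+.006),o['eef_pos'])
im=c['img'][210:345,250:400,::-1];im2=c['img'][70:170,240:390,::-1];cv2.imwrite("pics/w4c.png",cv2.resize(np.vstack([im2,im]),None,fx=2.5,fy=2.5))
E
```

```text
[[278.2, 92.4], [335.8, 82.5], [343.8, 140.3], [289.1, 149.2]]
tri (array([ 0.6499044 , -0.06315279,  0.01426293]), np.float64(0.0010608850501821236))
[[0.6798, -0.0833, 0.017], [0.6282, -0.0912, 0.017], [0.6203, -0.0399, 0.017], [0.6719, -0.032, 0.017]] [ 0.65003165 -0.06159917  0.017     ]
tip [310.32894802 124.00002098] (8.430500030517578, 12.497234344482422) [ 0.64976669 -0.06051815  0.08      ]
rim [317.15094376 286.59790039] (77.56105041503906, 94.17949676513672)
[ 0.64479491 -0.00490756  0.2028115 ] [ 0.64314193 -0.00362946  0.1968115 ]
```

View pics/w4c.png

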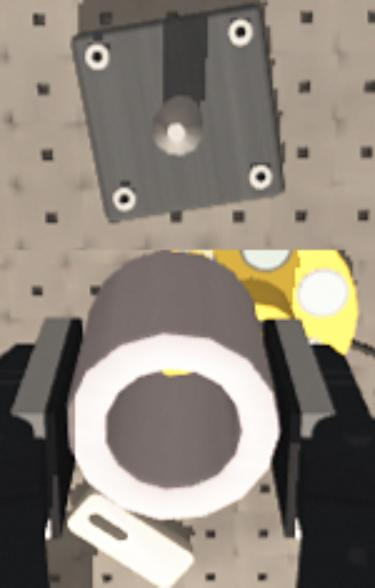

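```bash
python3 - <<'E'
from h import *
c=np.load("w4.npy",allow_pickle=True).item()
p=plane(c,319.2,280,.202);s=plane(c,310.4,122.4,.082);print(p,s,c['extrinsics'][:3,3])
for i in range(3):
    o=ctrl.get_obs();print(o['eef_pos'],o['t'])
R=np.array(o['tool_rot']);d=np.array([.65,-.0618])-p[:2];print("tool",R.T@np.r_[d,0])
E
```

```text
[ 0.64392571 -0.00750362  0.202     ] [ 0.64964559 -0.0618227   0.082     ] [ 0.64359854 -0.08068704  0.31780168]
[ 0.64314193 -0.00362946  0.1968115 ] 6.2
[ 0.64314193 -0.00362946  0.1968115 ] 6.2
[ 0.64314193 -0.00362946  0.1968115 ] 6.2
tool [ 5.42634361e-02 -6.36182502e-03 -2.05617328e-05]
```

```bash
python3 -m handwheel '[{"translation":[0.03,-0.0035,0],"rot":[0,0,0],"fingers":0},{"translation":[0.0245,-0.003,0],"rot":[0,0,0],"fingers":0},{"translation":[0,0,0.03],"rot":[0,0,0],"fingers":0},{"translation":[0,0,0.025],"rot":[0,0,0],"fingers":0},{"translation":[0,0,0.015],"rot":[0,0,0],"fingers":0},{"translation":[0,0,0.01],"rot":[0,0,0],"fingers":0},{"translation":[0,0,0],"rot":[0,0,0],"fingers":0}]'
python3 - <<'E'
from h import *
c=ctrl.capture("wrist");cv2.imwrite("pics/w5.png",cv2.resize(c['img'][150:350,200:440,::-1],None,fx=2,fy=2))
E
```

```text
t: 7.08
eef_pos: [0.6494, -0.0574, 0.1171]
tool_rot: [[-0.003, -1.0, -0.001], [-1.0, 0.003, -0.0], [0.0, 0.001, -1.0]]
contact_force: [0.1, 1.0, -1.4]
gripper_width: 0.0351
grip_force: 60.1
```

View pics/w5.png

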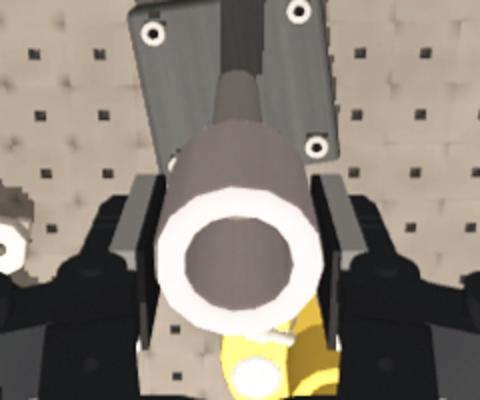

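```bash
python3 - <<'E'
from h import *
c=ctrl.capture("wrist");o=ctrl.get_obs()
s=(plane(c,276,167,.017)+plane(c,358,223.5,.017))/2;z=o['eef_pos'][2]+.006;p=plane(c,319.75,280.25,z)
print(s,p,np.array(o['tool_rot']).T@(s-p),o['eef_pos'])
E
```

```text
[ 0.65041839 -0.06127175  0.017     ] [ 0.64937472 -0.05889644  0.1242858 ] [ 0.00235968 -0.00087888  0.10728762] [ 0.6501356  -0.05761173  0.1182858 ]
```

```bash
python3 -m handwheel '[{"translation":[0.002,-0.0007,0],"rot":[0,0,0],"fingers":0},{"translation":[0,0,0.01],"rot":[0,0,0],"fingers":0},{"translation":[0,0,0.01],"rot":[0,0,0],"fingers":0},{"translation":[0,0,0.01],"rot":[0,0,0],"fingers":0},{"translation":[0,0,0.01],"rot":[0,0,0],"fingers":0},{"translation":[0,0,0],"rot":[0,0,0],"fingers":0}]'
```

```text
t: 7.92
eef_pos: [0.6495, -0.0598, 0.0759]
tool_rot: [[-0.004, -1.0, -0.002], [-1.0, 0.004, -0.0], [0.0, 0.002, -1.0]]
contact_force: [-0.1, -0.2, -0.8]
gripper_width: 0.0348
grip_force: 60.1
```

No contact, so it is threading cleanly.

```bash
python3 -m handwheel '[{"translation":[0,0,0.01],"rot":[0,0,0],"fingers":0},{"translation":[0,0,0.01],"rot":[0,0,0],"fingers":0},{"translation":[0,0,0.005],"rot":[0,0,0],"fingers":0},{"translation":[0,0,0.002],"rot":[0,0,0],"fingers":0},{"translation":[0,0,0],"rot":[0,0,0],"fingers":0}]'
```

```text
t: 8.55
eef_pos: [0.6504, -0.0598, 0.0503]
tool_rot: [[-0.004, -1.0, 0.0], [-1.0, 0.004, -0.0], [0.0, -0.0, -1.0]]
contact_force: [-0.3, 0.5, -1.3]
gripper_width: 0.0352
grip_force: 60.1
```

```bash
python3 -m handwheel '[{"translation":[0,0,0.002],"rot":[0,0,0],"fingers":0},{"translation":[0,0,0.001],"rot":[0,0,0],"fingers":0},{"translation":[0,0,0],"rot":[0,0,0],"fingers":0}]'
```

```text
t: 8.93
eef_pos: [0.6505, -0.0598, 0.048]
tool_rot: [[-0.004, -1.0, 0.001], [-1.0, 0.004, -0.0], [0.0, -0.001, -1.0]]
contact_force: [-1.3, 1.0, 4.4]
gripper_width: 0.0351
grip_force: 60.5
```

It has touched down at 4.4 N. Now I release, rise, and go towards the wheel.

```bash
python3 -m handwheel '[{"translation":[0,0,0],"rot":[0,0,0],"fingers":1},{"translation":[0,0,0],"rot":[0,0,0],"fingers":1},{"translation":[0,0,0],"rot":[0,0,0],"fingers":1},{"translation":[0,0,0],"rot":[0,0,0],"fingers":1},{"translation":[0,0,-0.02],"rot":[0,0,0],"fingers":1},{"translation":[0,0,-0.05],"rot":[0,0,0],"fingers":1},{"translation":[0,0,-0.05],"rot":[0,0,0],"fingers":1},{"translation":[0,0,-0.05],"rot":[0,0,0],"fingers":1},{"translation":[0,0,0],"rot":[0,0,0],"fingers":1}]'
python3 - <<'E'
from h import *
c=ctrl.capture("wrist");o=ctrl.get_obs()
cv2.imwrite("pics/w6.png",c['img'][:,:,::-1])
g=proj(c,(.65,-.0615,.054));print(g)
r,e=blob(c,g,45,white);print(r,e,plane(c,*r,.054))
w=proj(c,(.48,-.167,.0));print(w)
E
```

```text
t: 10.05
eef_pos: [0.6525, -0.0601, 0.2229]
tool_rot: [[-0.004, -1.0, 0.01], [-1.0, 0.004, -0.0], [0.0, -0.01, -1.0]]
contact_force: [-0.1, -0.4, 0.3]
gripper_width: 0.0857
grip_force: 0.0
[323.28341745 176.36071174]
[322.65000534 177.4431572 ] (32.918373107910156, 33.671016693115234) [ 0.65059306 -0.06045517  0.054     ]
[494.03186206  60.10718892]
```

View pics/w6.png

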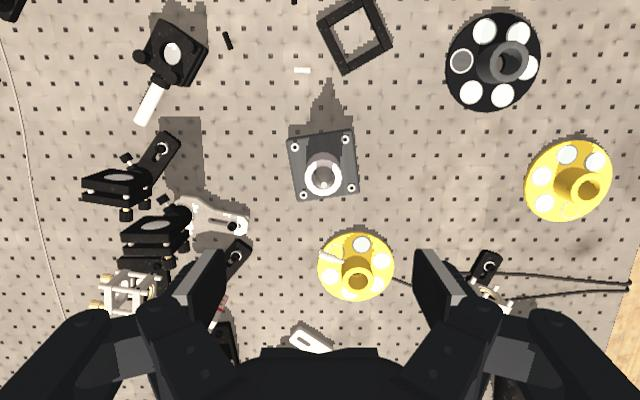

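The sleeve is seated round the spindle, with its rim at (323,177). The black wheel is at (493,62), its hub top near (508,62). On to the wheel.

```bash
python3 -m handwheel '[{"translation":[0.027,0.043,0],"rot":[0,0,0],"fingers":1},{"translation":[0.027,0.043,0],"rot":[0,0,0],"fingers":1},{"translation":[0.027,0.043,0],"rot":[0,0,0],"fingers":1},{"translation":[0.027,0.043,0.01],"rot":[0,0,0],"fingers":1},{"translation":[0,0,0.01],"rot":[0,0,0],"fingers":1},{"translation":[0,0,0],"rot":[0,0,0],"fingers":1}]'
python3 - <<'E'
from h import *
c=ctrl.capture("wrist");np.save("w7.npy",c,allow_pickle=True);o=ctrl.get_obs()
g=proj(c,(.48,-.167,.006)).astype(int);print(g,o['eef_pos'])
cv2.imwrite("pics/w7.png",cv2.resize(c['img'][g[1]-75:g[1]+75,g[0]-100:g[0]+100,::-1],None,fx=4,fy=4,interpolation=cv2.INTER_CUBIC))
im=c['img'].astype(int);m=np.zeros(im.shape[:2],np.uint8);m[g[1]-65:g[1]+65,g[0]-65:g[0]+65]=1
k=((im.min(2)>190)&(m>0)).astype(np.uint8)
n,l,s,ce=cv2.connectedComponentsWithStats(k);print([(s[i,4],ce[i].round(1).tolist()) for i in range(1,n) if s[i,4]>40])
E
```

```text
t: 10.85
eef_pos: [0.4771, -0.1669, 0.1958]
tool_rot: [[-0.004, -1.0, -0.003], [-1.0, 0.004, 0.001], [-0.001, 0.003, -1.0]]
contact_force: [-0.3, 0.3, 0.8]
gripper_width: 0.0855
grip_force: 0.0
[315 172] [ 0.47792009 -0.16682972  0.19644868]
[(np.int32(354), [297.0, 147.7]), (np.int32(348), [331.5, 150.9]), (np.int32(87), [279.6, 173.9]), (np.int32(361), [343.5, 179.9]), (np.int32(309), [293.3, 202.3]), (np.int32(297), [325.5, 205.4])]
```

View pics/w7.png

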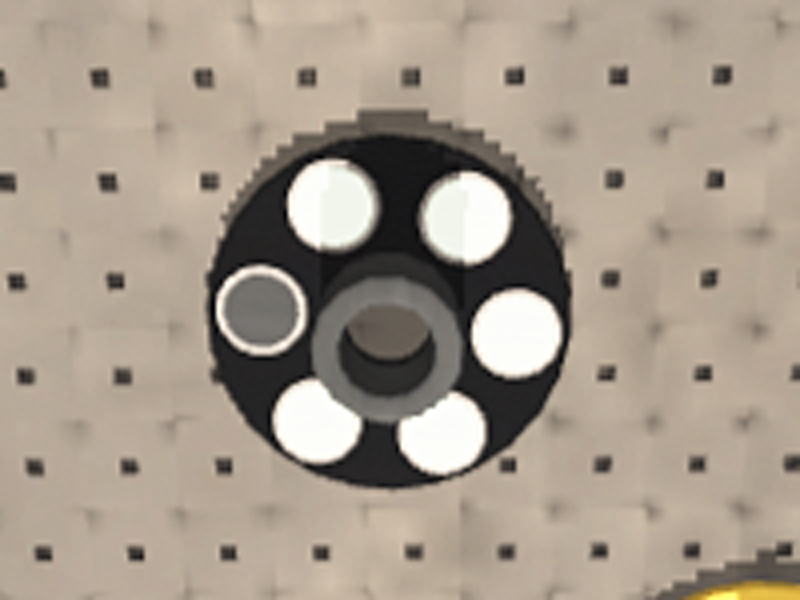

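The close-up shows the black wheel lying flat, hub up. The hub's top ring is centred at crop (387,348), so pixel (312,184), and the disc at about (312,176).

```bash
python3 - <<'E'
from h import *
c=np.load("w7.npy",allow_pickle=True).item();o=ctrl.get_obs();s=ctrl.capture("scene");t=ctrl.capture("top")
h=plane(c,311.75,184,.034);d=plane(c,311.5,176.8,.006);print(h,d)
p0,_=ray(c,311.75,184);A=ray(c,311.75,184)
# hub-top height: point of its ray nearest above the disc centre found from windows
k=np.dot((d-A[0])[:2],A[1][:2])/np.dot(A[1][:2],A[1][:2]);print("hub top z",(A[0]+k*A[1])[2])
p=(h+d)/2;p[2]=.031;print("tool",np.array(o['tool_rot']).T@(p-o['eef_pos']))
E
```

```text
[ 0.48312429 -0.1628556   0.034     ] [ 0.48390843 -0.16260111  0.006     ]
hub top z 0.032865803426675055
tool [-0.00410013 -0.00585376  0.1654398 ]
```

```bash
python3 -m handwheel '[{"translation":[-0.004,-0.006,0.04],"rot":[0,0,0],"fingers":1},{"translation":[0,0,0.05],"rot":[0,0,0],"fingers":1},{"translation":[0,0,0.04],"rot":[0,0,0],"fingers":1},{"translation":[0,0,0.02],"rot":[0,0,0],"fingers":0.8},{"translation":[0,0,0.008],"rot":[0,0,0],"fingers":0.7},{"translation":[0,0,0],"rot":[0,0,0],"fingers":0.7}]'
```

```text
t: 11.75
eef_pos: [0.4844, -0.1629, 0.0393]
tool_rot: [[-0.003, -1.0, -0.0], [-1.0, 0.003, -0.0], [0.0, 0.0, -1.0]]
contact_force: [-0.9, 1.0, 0.0]
gripper_width: 0.0594
grip_force: 0.0
```

```bash
python3 -m handwheel '[{"translation":[0,0,0.006],"rot":[0,0,0],"fingers":0.6},{"translation":[0,0,0],"rot":[0,0,0],"fingers":0},{"translation":[0,0,0],"rot":[0,0,0],"fingers":0},{"translation":[0,0,0],"rot":[0,0,0],"fingers":0},{"translation":[0,0,0],"rot":[0,0,0],"fingers":0},{"translation":[0,0,0],"rot":[0,0,0],"fingers":0}]'; python3 -m handwheel '[{"translation":[0,0,-0.02],"rot":[0,0,0],"fingers":0},{"translation":[0,0,-0.03],"rot":[0,0,0],"fingers":0},{"translation":[0,0,-0.05],"rot":[0,0,0],"fingers":0},{"translation":[0,0,-0.05],"rot":[0,0,0],"fingers":0},{"translation":[0,0,0],"rot":[0,0,0],"fingers":0}]'
```

```text
t: 12.5
eef_pos: [0.4843, -0.1632, 0.0339]
tool_rot: [[-0.004, -1.0, 0.001], [-1.0, 0.004, -0.0], [0.0, -0.001, -1.0]]
contact_force: [-0.7, 1.8, 5.2]
gripper_width: 0.0334
grip_force: 60.4
t: 13.12
eef_pos: [0.4859, -0.1635, 0.187]
tool_rot: [[-0.004, -1.0, 0.008], [-1.0, 0.004, -0.001], [0.001, -0.008, -1.0]]
contact_force: [0.2, -0.0, -1.8]
gripper_width: 0.0338
grip_force: 60.2
```

```bash
python3 -m handwheel '[{"translation":[-0.015,-0.025,0],"rot":[0,0,0],"fingers":0},{"translation":[-0.025,-0.04,0],"rot":[0,0,0],"fingers":0},{"translation":[-0.025,-0.04,0],"rot":[0,0,0],"fingers":0},{"translation":[-0.022,-0.035,0],"rot":[0,0,0],"fingers":0},{"translation":[-0.015,-0.025,0],"rot":[0,0,0],"fingers":0},{"translation":[0,0,0],"rot":[0,0,0],"fingers":0},{"translation":[0,0,0],"rot":[0,0,0],"fingers":0}]'
python3 - <<'E'
from h import *
P=[]
for n in range(3):
    c=ctrl.capture("wrist");o=ctrl.get_obs();P.append(o['eef_pos'])
print(np.mean(P,0),np.std(P,0))
im=c['img'];cv2.imwrite("pics/w8.png",im[:,:,::-1])
# windows seen in the wrist view -> disc centre at its height
z=o['eef_pos'][2]-.034+.006
k=(im.min(2)>200).astype(np.uint8);n,l,s,ce=cv2.connectedComponentsWithStats(k)
print([(int(s[i,4]),ce[i].round(0).tolist()) for i in range(1,n) if s[i,4]>150])
g=proj(c,np.array([o['eef_pos'][0],o['eef_pos'][1],z+.028]));print("hub top exp",g)
t=ctrl.capture("top");print("disc in top exp",proj(t,[*o['eef_pos'][:2],z]))
g=proj(t,[*o['eef_pos'][:2],z]);b=t['img'];u,v=g.astype(int)
k=(b[v-22:v+22,u-22:u+22].min(2)>170).astype(np.uint8);n,l,s,ce=cv2.connectedComponentsWithStats(k)
print([(int(s[i,4]),(ce[i]+[u-22,v-22]).round(1).tolist()) for i in range(1,n) if s[i,4]>3])
E
```

```text
t: 14.0
eef_pos: [0.6484, -0.0619, 0.1818]
tool_rot: [[-0.004, -1.0, -0.003], [-1.0, 0.004, 0.0], [-0.0, 0.003, -1.0]]
contact_force: [-0.9, -0.4, -1.2]
gripper_width: 0.0337
grip_force: 60.3
[ 0.64847416 -0.06223434  0.18284294] [8.96440037e-05 4.89523885e-05 3.47545321e-04]
[(210, [219.0, 14.0]), (329, [142.0, 50.0]), (370, [285.0, 51.0]), (161, [292.0, 84.0]), (812, [117.0, 109.0]), (373, [588.0, 163.0]), (374, [621.0, 171.0]), (1191, [291.0, 193.0]), (410, [560.0, 187.0]), (1174, [357.0, 199.0]), (374, [562.0, 217.0]), (920, [191.0, 236.0]), (178, [243.0, 237.0]), (621, [389.0, 247.0]), (193, [20.0, 316.0]), (211, [287.0, 302.0]), (325, [348.0, 305.0]), (391, [75.0, 332.0]), (1215, [303.0, 336.0]), (298, [101.0, 325.0])]
hub top exp [318.3026103  275.17428011]
disc in top exp [337.20978466 147.73593383]
[(15, [316.9, 137.2]), (28, [328.5, 141.3]), (16, [347.8, 144.4]), (31, [326.8, 151.2]), (16, [345.8, 154.6]), (25, [335.2, 158.3]), (10, [333.4, 164.3])]
```

```bash
python3 - <<'E'
from h import *
a=np.load("w7.npy",allow_pickle=True).item();c=ctrl.capture("wrist");o=ctrl.get_obs()
off=(plane(a,297,147.7,.006)+plane(a,331.5,150.9,.006))/2-[.4836,-.1627,.006]
z=o['eef_pos'][2]-.028
k=(c['img'][160:230,260:400].min(2)>200).astype(np.uint8);n,l,s,ce=cv2.connectedComponentsWithStats(k)
i=[i for i in range(1,n) if s[i,4]>900];w=[plane(c,*(ce[j]+[260,160]),z) for j in i];print(len(i),w)
print(np.linalg.norm(w[0]-w[1]),np.linalg.norm(plane(a,297,147.7,.006)-plane(a,331.5,150.9,.006)))
ctr=np.mean(w,0)-off;print(ctr,o['eef_pos'],"tool",np.array(o['tool_rot']).T@(np.array([.650,-.0616,ctr[2]])-ctr))
E
```

```text
2 [array([ 0.66223268, -0.09052008,  0.15556243]), array([ 0.62993645, -0.08771266,  0.15556243])]
0.032418027040899036 0.03391763951336598
[ 0.64879156 -0.06148758  0.15556243] [ 0.6488085  -0.06220125  0.18356243] tool [ 1.06891458e-04 -1.20894420e-03  2.18266022e-07]
```

```bash
python3 - <<'E'
from h import *
a=np.load("w7.npy",allow_pickle=True).item();c=ctrl.capture("wrist");t=ctrl.capture("top");s=ctrl.capture("scene");o=ctrl.get_obs()
rel=np.array([plane(a,*p,.006) for p in((297,147.7),(331.5,150.9),(343.5,179.9))])-[.4836,-.1627,.006]
rel=np.vstack([rel,-rel])
ctr=np.array([*o['eef_pos'][:2],o['eef_pos'][2]-.028])
print(o['eef_pos'])
def near(c,g,r,th):
    u,v=g.astype(int);k=(c['img'][v-r:v+r,u-r:u+r].min(2)>th).astype(np.uint8);n,l,st,ce=cv2.connectedComponentsWithStats(k)
    return [(int(st[i,4]),(ce[i]+[u-r,v-r]).round(1).tolist()) for i in range(1,n) if st[i,4]>3]
for q in rel+ctr:
    print(proj(t,q).round(1),near(t,proj(t,q),6,150),"| scene",proj(s,q).round(1),near(s,proj(s,q),7,150))
print(tri([ray(c,291,193),ray(t,347.8,144.4)]),tri([ray(c,357,199),ray(t,345.8,154.6)]))
E
```

```text
[ 0.6490818  -0.06198649  0.18354418]
[347.7 144. ] [(31, [347.8, 144.3])] | scene [382.6 139. ] [(13, [383.2, 138.5]), (6, [376.0, 141.5])]
[345.6 154.7] [(28, [345.8, 154.5])] | scene [373.4 142.2] [(15, [374.1, 141.3])]
[334.9 157.7] [(9, [328.8, 152.1]), (35, [335.2, 158.2])] | scene [360.3 140.9] [(23, [357.0, 136.0]), (22, [360.8, 140.0]), (5, [358.0, 146.0])]
[326.5 151.1] [(41, [326.8, 151.0])] | scene [356.2 137. ] [(23, [357.0, 136.0]), (10, [350.0, 141.0]), (16, [359.8, 140.0])]
[328.8 140.5] [(37, [328.5, 140.9])] | scene [365.5 134. ] [(10, [359.2, 136.0]), (7, [361.0, 139.0])]
[339.3 137.5] [] | scene [378.  135.2] [(9, [382.2, 138.4]), (9, [373.9, 140.8])]
(array([ 0.66186159, -0.09134129,  0.15659082]), np.float64(0.00046448973459789695)) (array([ 0.6296791 , -0.08817982,  0.15645488]), np.float64(0.0004981725340375909))
```

The wheel hangs level, with its windows at z 0.1565, and it is centred. Lowering it down the spindle.

```bash
python3 -m handwheel '[{"translation":[0,-0.001,0.02],"rot":[0,0,0],"fingers":0},{"translation":[0,0,0.02],"rot":[0,0,0],"fingers":0},{"translation":[0,0,0.015],"rot":[0,0,0],"fingers":0},{"translation":[0,0,0.01],"rot":[0,0,0],"fingers":0},{"translation":[0,0,0.008],"rot":[0,0,0],"fingers":0},{"translation":[0,0,0.006],"rot":[0,0,0],"fingers":0},{"translation":[0,0,0],"rot":[0,0,0],"fingers":0}]'
```

```text
t: 15.28
eef_pos: [0.6502, -0.0618, 0.104]
tool_rot: [[-0.004, -1.0, -0.0], [-1.0, 0.004, -0.0], [0.0, 0.0, -1.0]]
contact_force: [0.1, -0.2, -1.1]
gripper_width: 0.0333
grip_force: 60.3
```

```bash
python3 -m handwheel '[{"translation":[0,0,0.006],"rot":[0,0,0],"fingers":0},{"translation":[0,0,0.005],"rot":[0,0,0],"fingers":0},{"translation":[0,0,0.002],"rot":[0,0,0],"fingers":0},{"translation":[0,0,0],"rot":[0,0,0],"fingers":0}]'
```

```text
t: 15.78
eef_pos: [0.6502, -0.0618, 0.0911]
tool_rot: [[-0.004, -1.0, -0.0], [-1.0, 0.004, -0.0], [0.0, 0.0, -1.0]]
contact_force: [0.1, -0.6, -2.0]
gripper_width: 0.0335
grip_force: 60.3
```

```bash
python3 -m handwheel '[{"translation":[0,0,0.002],"rot":[0,0,0],"fingers":0},{"translation":[0,0,0.001],"rot":[0,0,0],"fingers":0},{"translation":[0,0,0],"rot":[0,0,0],"fingers":0}]'; python3 -m handwheel '[{"translation":[0,0,0.001],"rot":[0,0,0],"fingers":0},{"translation":[0,0,0],"rot":[0,0,0],"fingers":0}]'
```

```text
t: 16.15
eef_pos: [0.6502, -0.0618, 0.0882]
tool_rot: [[-0.004, -1.0, -0.0], [-1.0, 0.004, 0.0], [-0.0, 0.0, -1.0]]
contact_force: [-0.3, 0.1, -1.3]
gripper_width: 0.034
grip_force: 60.3
t: 16.4
eef_pos: [0.6504, -0.0618, 0.0879]
tool_rot: [[-0.004, -1.0, 0.001], [-1.0, 0.004, -0.0], [0.0, -0.001, -1.0]]
contact_force: [-1.3, 0.8, 2.2]
gripper_width: 0.0333
grip_force: 60.7
```

The wheel is down on the sleeve (2.2 N). Release and rise.

```bash
python3 -m handwheel '[{"translation":[0,0,0],"rot":[0,0,0],"fingers":0.6},{"translation":[0,0,0],"rot":[0,0,0],"fingers":1},{"translation":[0,0,0],"rot":[0,0,0],"fingers":1},{"translation":[0,0,0],"rot":[0,0,0],"fingers":1},{"translation":[0,0,-0.02],"rot":[0,0,0],"fingers":1},{"translation":[0,0,-0.04],"rot":[0,0,0],"fingers":1},{"translation":[0,0,-0.04],"rot":[0,0,0],"fingers":1},{"translation":[0,0,-0.03],"rot":[0,0,0],"fingers":1},{"translation":[0,0,0],"rot":[0,0,0],"fingers":1},{"translation":[0,0,0],"rot":[0,0,0],"fingers":1}]'
python3 - <<'E'
from h import *
c=ctrl.capture("wrist");t=ctrl.capture("top")
def comps(c,g,r,th):
    u,v=g.astype(int);k=(c['img'][v-r:v+r,u-r:u+r].min(2)>th).astype(np.uint8);n,l,st,ce=cv2.connectedComponentsWithStats(k)
    return [(int(st[i,4]),ce[i]+[u-r,v-r]) for i in range(1,n) if st[i,4]>15]
W=[(n,p,plane(c,*p,.06)) for n,p in comps(c,proj(c,(.65,-.0616,.06)),75,200)]
T=[(n,p,plane(t,*p,.06)) for n,p in comps(t,proj(t,(.65,-.0616,.06)),20,150)]
for n,p,q in W:
    m=min(T,key=lambda x:np.linalg.norm(x[2]-q));print(n,p.round(0),q.round(4),tri([ray(c,*p),ray(t,*m[1])])[0].round(4),m[0])
E
```

```text
t: 17.65
eef_pos: [0.6499, -0.0616, 0.2165]
tool_rot: [[-0.004, -1.0, -0.001], [-1.0, 0.004, 0.0], [-0.0, 0.001, -1.0]]
contact_force: [-0.2, 0.1, -0.7]
gripper_width: 0.0854
grip_force: 0.0
457 [302. 149.] [ 0.6647 -0.0907  0.06  ] [ 0.6646 -0.091   0.0602] 30
442 [340. 153.] [ 0.631  -0.0873  0.06  ] [ 0.6308 -0.0877  0.0596] 32
133 [282. 178.] [ 0.6824 -0.0644  0.06  ] [ 0.6952 -0.04   -0.0132] 34
457 [353. 185.] [ 0.6185 -0.0581  0.06  ] [ 0.6183 -0.0587  0.0602] 38
29 [319. 188.] [ 0.6498 -0.055   0.06  ] [ 0.6528 -0.0363  0.0116] 37
384 [297. 210.] [ 0.67   -0.0342  0.06  ] [ 0.6692 -0.0355  0.0611] 34
364 [333. 213.] [ 0.6365 -0.0307  0.06  ] [ 0.6361 -0.0324  0.0628] 37
211 [358. 248.] [0.6127 0.0047 0.06  ] [ 0.6171 -0.0301  0.1192] 37
33 [329. 250.] [0.6402 0.007  0.06  ] [ 0.6318 -0.0249  0.101 ] 37
```

The windows all stand at z ≈ 0.060 m (level), centred at about (0.650, −0.061), so the wheel lies flat on the sleeve. Handing in.

```bash
python3 -c "
from rig import ctrl
print(ctrl.finish_job())"
```

```text
the job is handed in; nothing more can be done
None
```

I handed the job in at about 18 s: the taller sleeve is on the base plate and the filter wheel lies flat on it, hub up, lowered gently, with the shorter sleeve left alone; no verdict came back.

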